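# Free a beaker from the nested stack for the coverslip rack

### The arm

A 6-joint arm with a two-finger parallel gripper is mounted at the origin on the work surface. World frame = base frame: x ahead of the robot, y to its left, z up, the work surface at z = 0. Lengths are in mm, angles in rad, forces in N, time in s.
With the tool pointing down it reaches from about 350 to 975 mm from the base axis. Payload 7.1 kg.
Tool frame: the origin (TCP) lies at the very end of the fingers, on their centre line; the grasp point (between the pads) lies 19 mm behind it (ctrl.tcp_to_grasp is the distance from the TCP to the grasp point, in mm); z points along the fingers, x is the direction in which the jaws open and shut, and the axes are right-handed (so a half turn about z gives the same grasp; the last joint's range is limited). The gripper opens to 88 mm and grips with 3 to 60 N. Pads are 20 mm wide; open, the fingers measure 115 mm over their backs; the gripper's body (75 mm by 178 mm) begins 61 mm behind the grasp point.
Start: joints at [1.244, 0.423, 1.63, -0, 1.089, -0.019], TCP at [189.32, 595.62, 222.675] pointing down, gripper open.
Joint ranges: [-3, 3], [-0.9, 2.11], [0.09, 2.58], [-1.31, 4.45], [0.11, 2.69], [-2.54, 2.54]. Speed limits (rad/s): [2.39, 2.39, 3.01, 3.14, 3.14, 3.14].

### API

Orientations are given as a rotation vector (axis times angle).
In Python, from workcell import get_obs, viewer, ctrl, masks_of gives the robot as it stands. The module is installed in compiled form; this text tells all that it offers.
- The arm moves only by the shell command python3 -m inch 'ROWS'. ROWS is JSON, a list of rows, each an object of numbers: "tx", "ty", "tz": the shift along the tool's x, y, z in cm; "ax", "ay", "az": the turn, a rotation vector about the tool's x, y, z in degrees; "jaw": the opening, from 0 (shut) to 1 (fully open). In form: [{"tx": .., "ty": .., "tz": .., "ax": .., "ay": .., "az": .., "jaw": ..}, ...]. A call has 1 to 12 rows; each row shifts and turns the commanded pose from where the row before left it, along the tool's axes as they then stand; what a row does not reach is not made up. A row lasts 1/8 s, in which the tool goes at most 62.5 mm and 10.7 degrees, less where a joint would pass 70% of its speed; a pose out of reach is approached as far as the arm can. A call is refused whole if a number of a shift passes 6.25 or a number of a turn 10.7, either way. A call with a gripper value outside its range is refused whole. The fingers move at their own pace and stop on an object; the grip force is fixed at half the most. Time passes only in rows, so rows that do not move let the fingers close. It gives the time, the measured TCP pose, the force and the opening at its end, in the units of the state.
- get_obs(): the state, without advancing time (a new reading comes with each control period).
- viewer.get_image(name): name is "side" or "top"; returns (picture, depth): 480x640x3 uint8, red, green, blue; 480x640 float32, mm along the optical axis (not along the pixel's ray), 0 where there is no reading.
- viewer.get_calibration(name): a dict with "fx", "fy", "cx", "cy" (pixels), "rvec" (rotation vector, rad) and "tvec" (3), from world to camera coordinates, as OpenCV has them. Camera axes: x right, y down, z forward; pixel columns grow to the right and rows downward; lengths in mm; the calibration is good to about 2 mm. A picture is of the moment at which its call begins. get_calibration takes no time and is no camera call.
- ctrl.close_job(): hands the job in, once; it reports no verdict.
Trained networks look in the newest picture that a camera, given by its name, has taken for a name from the list of things; names that differ only in an ending like _2 or _b are one class to them, and where a whole thing is asked for, a point or a joint stands for the part that bears it (a point fixed in the world has none). Each returns a list of dicts, best first, with "score" (0 to 1); they miss things now and then, are a little off and sometimes report something else, mostly with a low value. They report only what shows in the picture. A call takes as long as a camera call. They do not tell look-alikes from the thing itself.
- masks_of(camera, thing): "pixels" (480x640 bool, what is visible of it) and "location" ([column, row] in pixels, amid what is visible of it).
The state is a dict: "t": time; "qpos": joint angles; "qvel": joint speeds; "joint_torque": joint torques, N m; "ee_pos": TCP position; "orientation": TCP orientation; "ft_force": force on the tool from outside, world axes, zero at the start; "moment": the same for the moment, N m; "width": finger opening in mm.
Only numpy, scipy, OpenCV 4.12 (cv2) and the standard library are available. Lean on these libraries where they do the work, as an engineer would, in place of code of your own. Each camera call takes 0.05 s, during which the arm holds its last target. There are 200 camera calls.

### The job

Set up a rinse beaker for the coverslips: free the top beaker of the nested stack by twisting it as you lift, so that the beakers under it stay down in the wire stand, and set it down gently, upright, in the drip tray beside the jar. Then take the coverslip rack by its handle and lower it gently into that beaker until it stands on the bottom. Leave the other things on the desk where they are.

Things in the scene. Friction and masses are not known exactly. Their poses are not given: they have to be found in the camera images.
- beaker: Top beaker of the nested stack, white plastic, about 60 g, 90 mm high. Origin at the centre of its underside, z up its axis, +x towards its one pouring spout. Outside: foot 47 mm across up to 12 mm, wall widening to 59 mm at 74 mm, then a straight rim band 62 mm across from 77 to 90 mm. Wall 2 mm; inner floor 11 mm above the origin, 41 mm across; mouth 56 mm clear.
- beaker_band (a point): On the beaker's axis at mid rim band, 83 mm above its origin, axes as the beaker's: the place to grip, across y, since the spout sticks out to 39 mm along +x. Nested, the upper 34 mm of the beaker show above the rim of the next and are free all round; finger tips reaching lower than 34 mm below its rim would pinch the lower beakers as well.
- nest (a point): On the stack's axis, 102 mm above its origin: where the top beaker's foot sits tight, held by 4 to 6 N, so a straight pull brings the lower beakers (2 N) up too. Turned about its axis all the while, about 60 degrees either way over the first 10 mm of a slow lift (begin the turn first), it slides out and they stay. From 12 mm up it is free; its foot clears the rim below after a rise of 60 mm.
- stack: The three lower beakers, like the top one, wedged in one another 34 mm apart: they move as one piece (210 g, 158 mm high). Origin at the centre of the lowest one's underside, z up, +x towards their spouts. At the start the top beaker's origin is 102 mm above this one on the same axis, spouts in line.
- stand: Wire beaker stand, fixed: dark 110 mm square base plate 10 mm thick, four upright steel wires 6 mm thick and 150 mm high round the stack, two of them either side of the spouts, which keeps the stack from turning. Origin at the centre of the base's underside, +x towards the spouts; the stack stands on the plate on this axis and can be lifted out.
- tray: Shallow drip tray of bare metal, fixed, 170 mm (x) by 260 mm (y). Origin at the centre of its underside; its floor is 4 mm above, its walls 3 mm thick and 18 mm high. A lidded jar stands in its +y half and forceps lie along that half's -x wall; its -y half is free, e.g. about 60 mm from the centre along -y.
- jar: Low lidded brown glass jar standing in the +y half of the tray, 62 mm across, 64 mm high; origin at the centre of its underside. Stays where it is.
- rack: Coverslip rack, 80 g, 138 mm high: a round white carrier 32 mm across and 32 mm high, on it a thin steel rod and at the top an upright grip plate 30 mm wide (x), 10 mm thick (y), from 100 to 138 mm above the origin. Origin at the centre of its underside, z up. Stands on the white tile.
- tile: White glazed tile 100 x 100 x 6 mm, fixed, under the rack. Origin at the centre of its underside.
- petri: Two closed Petri dishes on each other, 90 mm across, 31 mm high. Bystander.
- slidebox: Slide box 85 x 170 x 34 mm. Bystander.
- washbottle: Wash bottle 64 mm across, 178 mm high with its bent nozzle. Bystander.
- dropper: Brown dropper bottle 38 mm across, 102 mm high. Bystander.
- sponge: Cream sponge block 75 x 120 x 38 mm. Bystander.
- forceps: Steel forceps, 140 mm long, 7 mm high, lying flat along y in the tray, from about -25 to 120 mm along its y, beside its -x wall. Bystander; origin at their middle.
Not all that is in view belongs to the job. Leave any blue look-alike of the rack alone.

How it is judged (in metres and radians):
On the way, in this order (a step that is already met when the one before it is completed fails the run):
1. the top beaker is turned at least 15 degrees against the stack while its foot is still in it (raised less than 16 mm) (angle between the x axis of beaker and the x axis of stack, either way round above 0.26 rad and z of beaker in the frame of stack between 0.097 and 0.118 m), for 0.05 s.
2. the beaker stands upright in the tray, let go (x of beaker in the frame of tray between -0.07 and 0.07 m and y of beaker in the frame of tray between -0.115 and 0.115 m and z of beaker in the frame of tray below 0.01 m and angle between beaker's own z axis and vertical below 0.1 rad and contact force between beaker and the fingers below 0.1 N and linear speed of beaker below 0.03 m/s), for 0.2 s.
At the end, for the whole second after the job is handed in: The freed beaker stands upright (within 6 degrees) on the floor of the drip tray, the coverslip rack stands on the beaker's inner floor (within 6 mm of seated, within 11 degrees of upright), the three lower beakers stand on the base plate of the wire stand, and all are at rest (x of beaker in the frame of tray between -0.07 and 0.07 m and y of beaker in the frame of tray between -0.115 and 0.115 m and z of beaker in the frame of tray below 0.01 m and angle between each of beaker, stack's own z axis and vertical below 0.1 rad and z of rack in the frame of beaker between 0.005 and 0.017 m and horizontal distance between rack and beaker below 0.015 m and angle between rack's own z axis and vertical below 0.2 rad and z of stack in the frame of stand below 0.014 m and linear speed of each of beaker, rack, stack below 0.02 m/s); the robot touches nothing.
It fails at once if the lower beakers are pulled up or shifted by more than 15 mm (distance of stack from where it was at the start of the episode above 0.015 m).
It fails at once if the beaker is dropped into the tray (faster than 0.7 m/s near the floor, a fall of about 25 mm) (height (world z) of beaker below 0.025 m and linear speed of beaker above 0.7 m/s).
It fails at once if the rack is dropped into the beaker (faster than 0.7 m/s near its floor) (distance between rack and beaker below 0.035 m and linear speed of rack above 0.7 m/s).
It fails at once if a bystander is moved by more than 30 mm (distance of any of jar, petri, slidebox, washbottle, dropper, sponge, forceps from where it was at the start of the episode above 0.03 m).
It also fails if it takes over 56 s, if anything falls off the work surface, if the arm or the gripper's body presses on something with over 40 N, if the wrist force passes 120 N, or if a joint passes its speed limit or range.

## Working session

There is one attempt and no reset: what is moved stays moved. The work goes in short steps, Python scripts to look and compute and a shell command to move; the robot and the scene stay as the last step left them, time stands still between calls to the robot, and variables do not carry over. Pictures are saved under pics/ and viewed, about 8 in all and at most 12, crops included, and the job is handed in when it is done.

```bash
mkdir -p pics; cat > h.py <<'E'
import numpy as np, cv2
from workcell import get_obs, viewer, ctrl, masks_of
def cal(n):
    c=viewer.get_calibration(n); K=np.array([[c['fx'],0,c['cx']],[0,c['fy'],c['cy']],[0,0,1]])
    R=cv2.Rodrigues(np.array(c['rvec'],float))[0]; return K,R,np.array(c['tvec'],float).ravel()
def cloud(n,d):
    K,R,t=cal(n); v,u=np.mgrid[:480,:640]
    P=np.stack([(u-K[0,2])/K[0,0]*d,(v-K[1,2])/K[1,1]*d,d],-1)
    W=(P-t)@R; W[d<=0]=np.nan; return W
def proj(n,p):
    K,R,t=cal(n); q=K@(R@np.array(p,float)+t); return q[:2]/q[2]
E
python3 - <<'E'
from h import *
o=get_obs(); print({k:np.round(v,3).tolist() for k,v in o.items()})
for n in ("side","top"):
    im,d=viewer.get_image(n); cv2.imwrite(f"pics/{n}1.png",im[:,:,::-1]); np.save(f"{n}1.npy",d)
    K,R,t=cal(n); print(n,"cam at",np.round(-R.T@t),"valid",(d>0).mean())
    W=cloud(n,d)
    for th in ("beaker","stack","stand","tray","jar","rack","tile"):
        for m in masks_of(n,th)[:3]:
            w=W[m["pixels"]]; w=w[~np.isnan(w[:,0])]
            if len(w): print(th,round(m["score"],2),np.round(m["location"]),"n",len(w),"lo",np.round(np.percentile(w,3,0)),"hi",np.round(np.percentile(w,97,0)))
E
```

```text
{'t': 0.0, 'qpos': [1.244, 0.424, 1.631, -0.0, 1.089, -0.019], 'qvel': [-0.001, 0.001, -0.001, 0.0, 0.001, -0.001], 'joint_torque': [0.0, -54.461, -27.367, 0.065, 0.023, -0.0], 'ee_pos': [189.146, 595.112, 221.917], 'orientation': [2.535, 1.854, -0.002], 'ft_force': [-0.585, 0.666, -0.153], 'moment': [0.051, -0.046, -0.062], 'width': 87.774}
side cam at [  351. -1081.   815.] valid 0.9959114583333334
beaker 0.66 [244. 178.] n 568 lo [416. 238.   4.] hi [472. 659. 203.]
beaker 0.29 [426. 319.] n 2230 lo [ 710. -215.    7.] hi [ 765. -170.  170.]
stack 0.77 [246. 215.] n 1270 lo [415. 234.  16.] hi [473. 275. 167.]
stand 0.93 [249. 244.] n 1107 lo [384. 205.   5.] hi [502. 300. 136.]
stand 0.57 [270. 299.] n 237 lo [441. -47.   4.] hi [488.  75.  14.]
tray 0.9 [315. 308.] n 5597 lo [ 443. -132.    2.] hi [649. 113.  22.]
tray 0.57 [243. 180.] n 520 lo [416. 238. 171.] hi [472. 301. 203.]
rack 0.93 [250. 407.] n 903 lo [ 368. -346.    3.] hi [ 396. -321.  139.]
rack 0.71 [313. 374.] n 801 lo [ 486. -304.    9.] hi [ 514. -280.  145.]
rack 0.57 [245. 351.] n 570 lo [ 371. -268.    1.] hi [ 399. -241.  140.]
tile 0.85 [321. 406.] n 2134 lo [ 447. -352.    1.] hi [ 561. -246.   10.]
top cam at [ 401.   53. 1338.] valid 0.99607421875
beaker 0.82 [245. 281.] n 506 lo [420. 244. 120.] hi [474. 299. 203.]
stack 0.67 [243. 285.] n 478 lo [418. 244. 119.] hi [473. 299. 203.]
stand 0.96 [263. 290.] n 760 lo [386. 210.   5.] hi [505. 298.  22.]
tray 0.75 [354. 251.] n 4753 lo [ 451. -130.   -1.] hi [647. 122.  21.]
jar 0.69 [326. 258.] n 343 lo [502.  35.  63.] hi [554.  86.  73.]
rack 0.65 [462. 312.] n 193 lo [ 373. -344.    3.] hi [ 397. -317.  140.]
rack 0.58 [435. 310.] n 197 lo [ 375. -264.    0.] hi [ 404. -238.  140.]
rack 0.45 [448. 271.] n 217 lo [ 489. -315.    4.] hi [ 519. -276.  147.]
tile 0.8 [445. 270.] n 974 lo [ 456. -348.    0.] hi [ 563. -237.   12.]
```

View pics/top1.png

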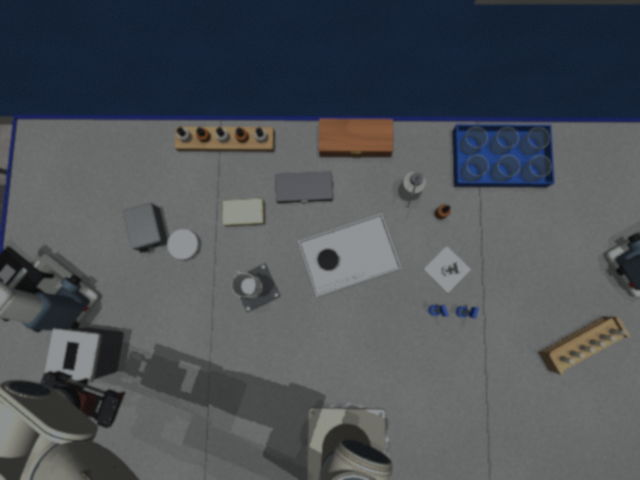

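View pics/side1.png

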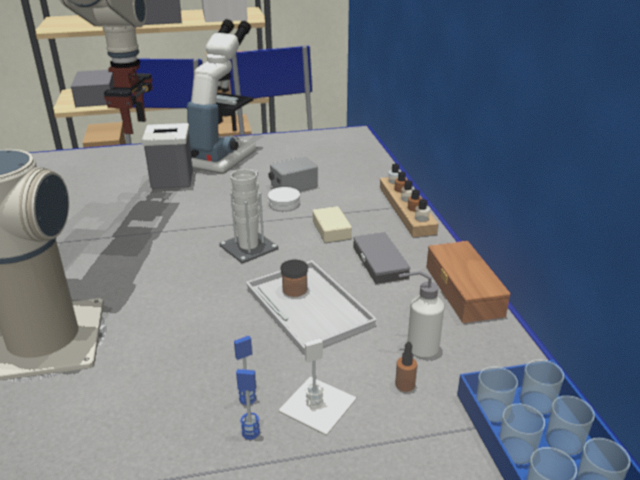

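Top view: stack at (245,285), tray at (350,255) with the jar at (328,259), white rack on the tile at (448,270), and blue racks at (438,310) and (467,312). Rack candidates in the side view are white (313,374), blue (245,351) and blue (250,407). The white one on the tile fits the description. I'll enlarge both the stack and the rack and fit poses.

```bash
python3 - <<'E'
from h import *
W={n:cloud(n,np.load(f"{n}1.npy")) for n in ("top","side")}
def sel(n,x,y,z):
    w=W[n].reshape(-1,3); k=(w[:,0]>x[0])&(w[:,0]<x[1])&(w[:,1]>y[0])&(w[:,1]<y[1])&(w[:,2]>z[0])&(w[:,2]<z[1]); return w[k]
def rect(p):
    return cv2.minAreaRect(p[:,:2].astype(np.float32))
for n in W:
    b=sel(n,(390,510),(200,330),(190,225)); print(n,"rim n",len(b),"lo",b.min(0).round(),"hi",b.max(0).round(), "z95",np.percentile(b[:,2],95).round(1))
    r=b[(b[:,2]>192)]
    # farthest from box centre => spout
    c,rad=cv2.minEnclosingCircle(r[:,:2].astype(np.float32)); print(" enc circle",np.round(c),round(rad,1))
    from scipy.optimize import least_squares
    f=least_squares(lambda q:np.hypot(r[:,0]-q[0],r[:,1]-q[1])-30,c,loss='soft_l1'); q=f.x
    dv=r[:,:2]-q; rr=np.hypot(*dv.T); k=rr>34; print(" fit",q.round(1)," far pts ang",np.degrees(np.arctan2(dv[k,1],dv[k,0])).round(),rr[k].round())
    print(" stand plate",rect(sel(n,(370,520),(190,320),(6,14))))
    print(" tray wall",rect(sel(n,(430,670),(-150,140),(13,21))))
    p=sel(n,(470,540),(-330,-260),(110,155)); print(" plate n",len(p),p.mean(0).round(1),p.min(0).round(),p.max(0).round(),rect(p))
    p=sel(n,(470,540),(-330,-260),(12,42)); print(" carrier",p.mean(0).round(1),p.min(0).round(),p.max(0).round())
    print(" tile",rect(sel(n,(430,580),(-370,-220),(4,9))))
    p=sel(n,(480,580),(10,110),(50,75)); print(" jar",p.min(0).round(),p.max(0).round())
t=cv2.imread("pics/top1.png");s=cv2.imread("pics/side1.png")
cr=lambda i,u,v,w,h:cv2.resize(i[v:v+h,u:u+w],(400,300),interpolation=cv2.INTER_CUBIC)
cv2.imwrite("pics/crop1.png",np.vstack([np.hstack([cr(t,215,260,72,54),cr(s,200,165,96,72)]),np.hstack([cr(t,412,243,72,54),cr(s,225,330,120,90)])]))
E
```

```text
top rim n 113 lo [416. 240. 190.] hi [481. 301. 208.] z95 205.5
 enc circle [449. 272.] 34.0
 fit [447.1 270.7]  far pts ang [23. 20. 32. 30. 28. 24. 34.] [37. 36. 37. 37. 36. 35. 34.]
 stand plate ((443.82989501953125, 257.3176574707031), (123.01010131835938, 145.46205139160156), 89.17756652832031)
 tray wall ((547.6978759765625, -3.574737548828125), (174.59921264648438, 264.91644287109375), 19.25322723388672)
 plate n 81 [ 502.9 -287.1  135.7] [ 488. -296.  111.] [ 517. -282.  150.] ((502.96075439453125, -289.0293884277344), (29.116241455078125, 11.247309684753418), 8.71084213256836)
 carrier [ 502.5 -288.2   29.1] [ 473. -323.   12.] [ 533. -267.   42.]
 tile ((505.6726379394531, -294.8869323730469), (145.02293395996094, 148.236083984375), 0.8680211901664734)
 jar [497.  30.  60.] [557.  89.  75.]
side rim n 297 lo [414. 233. 190.] hi [478. 306. 207.] z95 203.7
 enc circle [447. 270.] 37.4
 fit [444.1 269.5]  far pts ang [  95.   58.   49.   41.   41.   29.  102.   39.   28.   22.   83.   71.
   22.  112.   64.   17.   18. -102.  -79. -131.  -98.  -79.  -52.  -95.
  -80.] [35. 34. 35. 37. 40. 36. 37. 38. 36. 36. 34. 34. 36. 34. 35. 34. 34. 34.
 35. 35. 36. 35. 34. 34. 35.]
 stand plate ((446.472412109375, 269.80401611328125), (136.0906982421875, 114.6788330078125), 24.30373191833496)
 tray wall ((544.0964965820312, -3.8745269775390625), (176.56234741210938, 268.456298828125), 19.173229217529297)
 plate n 338 [ 499.1 -294.5  130.8] [ 485. -301.  111.] [ 514. -282.  147.] ((499.0576171875, -291.1601867675781), (30.061992645263672, 15.544458389282227), 13.200183868408203)
 carrier [ 499.3 -293.9   29.9] [ 484. -307.   12.] [ 515. -276.   42.]
 tile ((502.5332946777344, -294.4235534667969), (143.6743621826172, 146.91493225097656), 0.1136808842420578)
 jar [495.  20.  50.] [555.  88.  74.]
```

View pics/crop1.png

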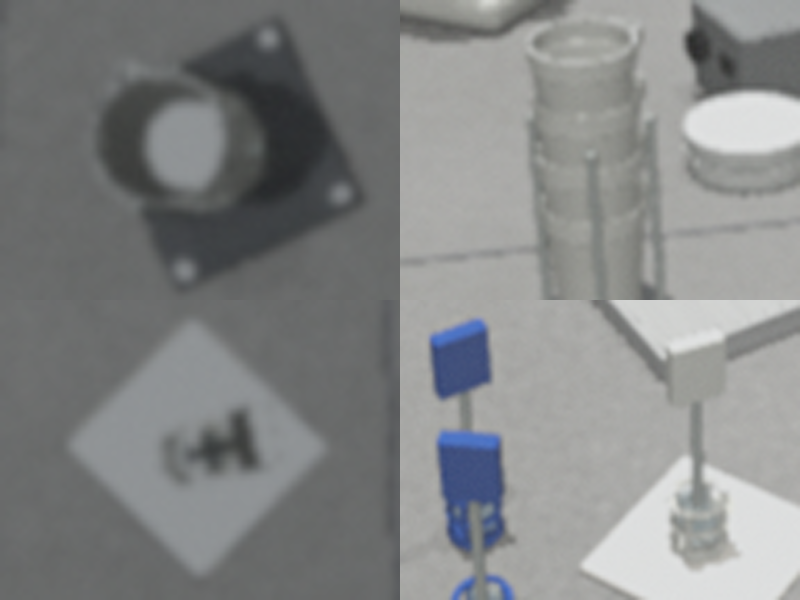

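Crop: the top beaker's spout points up-left at about (130,70), i.e. world azimuth about 25°, which agrees with the stand. The white rack stands on the tile and both look-alikes are blue. I'll set out for the beaker at about (446,270), rim about 203 mm.

```bash
cat > go.py <<'E'
import sys; from h import *
def go(x,y,z,az):
    o=get_obs(); R=cv2.Rodrigues(np.array(o['orientation'],float))[0]
    phi=np.degrees(np.arctan2(R[1,0],R[0,0])); a=np.radians(az)
    T=np.array([[np.cos(a),np.sin(a),0],[np.sin(a),-np.cos(a),0],[0,0,-1]])
    rv=np.degrees(cv2.Rodrigues(R.T@T)[0].ravel())
    d=np.array([x,y,z])-o['ee_pos']
    print("t",round(o['t'],2),"pos",np.round(o['ee_pos'],1),"az",round(phi,1),"q",np.round(o['qpos'],2),"w",round(o['width'],1),"F",np.round(o['ft_force'],1))
    print("shift cm now",np.round(R.T@d/10,2),"| after turn",np.round(T.T@d/10,2),"| turn deg",np.round(rv,1))
go(*map(float,sys.argv[1:5]))
E
python3 -m inch '[{"tz":-2,"az":-10.6},{"tz":-2,"az":-10.6},{"az":-10.6},{"az":-10.6}]'; python3 go.py 446 270 240 115
```

```text
t 0.8 pos [189.3 595.6 222.7] az 72.4 q [ 1.24  0.42  1.63 -0.    1.09 -0.02] w 87.5 F [-0.2  0.5 -1. ]
shift cm now [-23.26  34.33  -1.73] | after turn [-40.36   9.5   -1.73] | turn deg [  0.    0.  -42.6]$[0]: bad value
```

```bash
python3 -m inch '[{"tx":0,"ty":0,"tz":-2,"ax":0,"ay":0,"az":-10.6,"jaw":1},{"tx":0,"ty":0,"tz":-2,"ax":0,"ay":0,"az":-10.6,"jaw":1},{"tx":0,"ty":0,"tz":0,"ax":0,"ay":0,"az":-10.6,"jaw":1},{"tx":0,"ty":0,"tz":0,"ax":0,"ay":0,"az":-10.6,"jaw":1}]'; python3 go.py 446 270 240 115
```

```text
t: 1.3
ee_pos: [189.4, 595.7, 263.1]
orientation: [-1.685, -2.651, -0.001]
ft_force: [-0.3, -0.9, 0.3]
width: 87.8
t 1.3 pos [189.4 595.7 263.1] az 115.1 q [ 1.24  0.38  1.59  0.    1.17 -0.77] w 87.8 F [-0.3 -0.9  0.3]
shift cm now [-40.39   9.41   2.29] | after turn [-40.37   9.49   2.31] | turn deg [ 0.  -0.   0.1]
```

```bash
python3 -m inch '[{"tx":-4,"ty":0.95,"tz":0,"ax":0,"ay":0,"az":0,"jaw":1},{"tx":-4,"ty":0.95,"tz":0,"ax":0,"ay":0,"az":0,"jaw":1},{"tx":-4,"ty":0.95,"tz":0,"ax":0,"ay":0,"az":0,"jaw":1},{"tx":-4,"ty":0.95,"tz":0,"ax":0,"ay":0,"az":0,"jaw":1},{"tx":-4,"ty":0.95,"tz":0,"ax":0,"ay":0,"az":0,"jaw":1},{"tx":-4,"ty":0.95,"tz":0,"ax":0,"ay":0,"az":0,"jaw":1},{"tx":-4,"ty":0.95,"tz":0,"ax":0,"ay":0,"az":0,"jaw":1},{"tx":-4,"ty":0.95,"tz":0,"ax":0,"ay":0,"az":0,"jaw":1},{"tx":-4,"ty":0.95,"tz":0,"ax":0,"ay":0,"az":0,"jaw":1},{"tx":-4.35,"ty":0.85,"tz":0,"ax":0,"ay":0,"az":0,"jaw":1},{"tx":0,"ty":0,"tz":0,"ax":0,"ay":0,"az":0,"jaw":1}]'; python3 go.py 446 270 240 115
python3 - <<'E'
from h import *
im,d=viewer.get_image("side"); W=cloud("side",d)
u,v=proj("side",(446,270,215)).astype(int); print(u,v)
cv2.imwrite("pics/s2.png",cv2.resize(im[v-75:v+60,u-90:u+90,::-1],(800,600),interpolation=cv2.INTER_CUBIC))
E
```

```text
t: 2.68
ee_pos: [445.0, 266.8, 262.8]
orientation: [1.698, 2.643, 0.0]
ft_force: [0.7, 0.8, -0.2]
width: 88.0
t 2.67 pos [445.  266.8 262.8] az 114.6 q [ 0.52  0.22  1.82 -0.    1.1  -1.48] w 88.0 F [ 0.7  0.8 -0.2]
shift cm now [0.25 0.22 2.28] | after turn [0.25 0.23 2.28] | turn deg [ 0.   0.  -0.4]
243 169
```

View pics/s2.png

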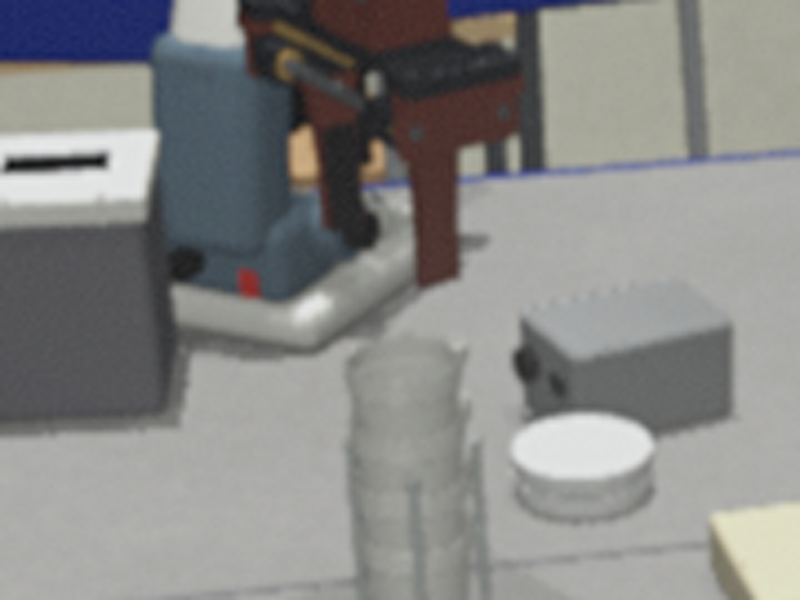

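The open fingers hang above the beaker, tips at about (355,245) and (437,280) over the rim centre at (405,365). They line up, so I'll descend and grip.

```bash
python3 -m inch '[{"tx":0.25,"ty":0.2,"tz":2,"ax":0,"ay":0,"az":0,"jaw":1},{"tx":0,"ty":0,"tz":2,"ax":0,"ay":0,"az":0,"jaw":1},{"tx":0,"ty":0,"tz":1.5,"ax":0,"ay":0,"az":0,"jaw":1},{"tx":0,"ty":0,"tz":1.5,"ax":0,"ay":0,"az":0,"jaw":1},{"tx":0,"ty":0,"tz":1.4,"ax":0,"ay":0,"az":0,"jaw":1},{"tx":0,"ty":0,"tz":0,"ax":0,"ay":0,"az":0,"jaw":1},{"tx":0,"ty":0,"tz":0,"ax":0,"ay":0,"az":0,"jaw":1}]'; python3 go.py 446 270 178 115
```

```text
t: 3.6
ee_pos: [444.8, 271.8, 178.9]
orientation: [1.693, 2.646, 0.001]
ft_force: [-0.4, 0.0, -0.2]
width: 88.1
t 3.6 pos [444.8 271.8 178.9] az 114.8 q [ 0.53  0.33  1.89  0.    0.92 -1.48] w 88.1 F [-0.4  0.  -0.2]
shift cm now [-0.22  0.04  0.09] | after turn [-0.22  0.03  0.09] | turn deg [ 0.  -0.  -0.2]
```

```bash
python3 - <<'E'
from h import *
im,d=viewer.get_image("side")
u,v=proj("side",(446,270,190)).astype(int); print(u,v)
cv2.imwrite("pics/s3.png",cv2.resize(im[v-45:v+45,u-60:u+60,::-1],(800,600),interpolation=cv2.INTER_CUBIC))
E
```

```text
244 178
```

View pics/s3.png

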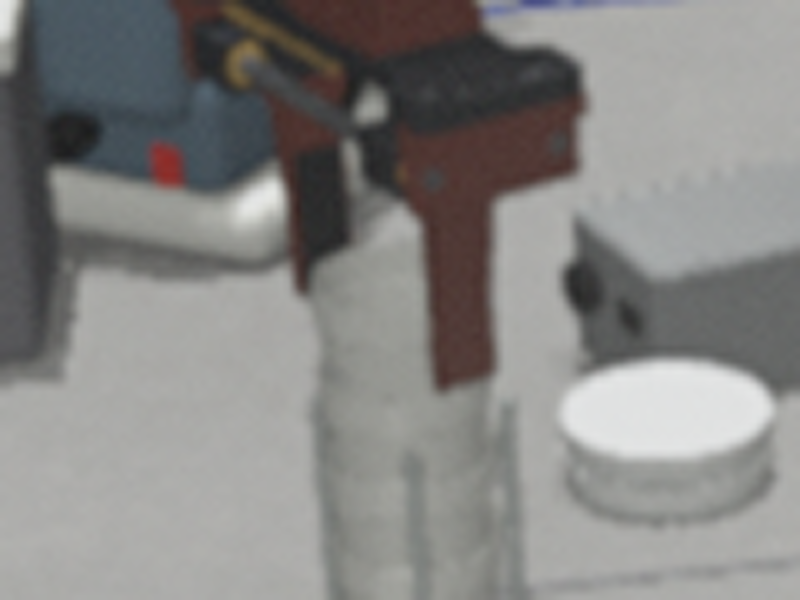

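The fingers straddle the rim band, with the front finger's tip at (465,385) just above the second rim. Closing now.

```bash
python3 -m inch '[{"tx":0,"ty":0,"tz":0,"ax":0,"ay":0,"az":0,"jaw":0.6},{"tx":0,"ty":0,"tz":0,"ax":0,"ay":0,"az":0,"jaw":0.6},{"tx":0,"ty":0,"tz":0,"ax":0,"ay":0,"az":0,"jaw":0.6},{"tx":0,"ty":0,"tz":0,"ax":0,"ay":0,"az":0,"jaw":0.6},{"tx":0,"ty":0,"tz":0,"ax":0,"ay":0,"az":0,"jaw":0.6},{"tx":0,"ty":0,"tz":0,"ax":0,"ay":0,"az":0,"jaw":0.6}]'; python3 go.py 446 270 178 115
```

```text
t: 4.4
ee_pos: [444.7, 271.7, 178.8]
orientation: [1.693, 2.646, 0.0]
ft_force: [-0.4, -0.9, 2.6]
width: 60.6
t 4.4 pos [444.7 271.7 178.8] az 114.8 q [ 0.53  0.33  1.89 -0.    0.92 -1.48] w 60.6 F [-0.4 -0.9  2.6]
shift cm now [-0.21  0.05  0.08] | after turn [-0.21  0.05  0.08] | turn deg [ 0.   0.  -0.2]
```

```bash
python3 -m inch '[{"tx":0,"ty":0,"tz":0,"ax":0,"ay":0,"az":4,"jaw":0.4},{"tx":0,"ty":0,"tz":0,"ax":0,"ay":0,"az":5,"jaw":0.4},{"tx":0,"ty":0,"tz":-0.05,"ax":0,"ay":0,"az":5,"jaw":0.4},{"tx":0,"ty":0,"tz":-0.1,"ax":0,"ay":0,"az":5,"jaw":0.4},{"tx":0,"ty":0,"tz":-0.1,"ax":0,"ay":0,"az":5,"jaw":0.4},{"tx":0,"ty":0,"tz":-0.1,"ax":0,"ay":0,"az":5,"jaw":0.4},{"tx":0,"ty":0,"tz":-0.1,"ax":0,"ay":0,"az":5,"jaw":0.4},{"tx":0,"ty":0,"tz":-0.1,"ax":0,"ay":0,"az":5,"jaw":0.4},{"tx":0,"ty":0,"tz":-0.1,"ax":0,"ay":0,"az":5,"jaw":0.4},{"tx":0,"ty":0,"tz":-0.1,"ax":0,"ay":0,"az":5,"jaw":0.4},{"tx":0,"ty":0,"tz":-0.1,"ax":0,"ay":0,"az":5,"jaw":0.4},{"tx":0,"ty":0,"tz":-0.1,"ax":0,"ay":0,"az":5,"jaw":0.4}]'; python3 -m inch '[{"tx":0,"ty":0,"tz":-0.12,"ax":0,"ay":0,"az":5,"jaw":0.4},{"tx":0,"ty":0,"tz":-0.12,"ax":0,"ay":0,"az":5,"jaw":0.4},{"tx":0,"ty":0,"tz":-0.12,"ax":0,"ay":0,"az":5,"jaw":0.4},{"tx":0,"ty":0,"tz":-0.12,"ax":0,"ay":0,"az":4,"jaw":0.4}]'; python3 go.py 446 270 178 115
```

```text
t: 5.9
ee_pos: [444.6, 272.4, 188.2]
orientation: [-2.778, -1.465, -0.001]
ft_force: [0.6, 1.6, -0.1]
width: 60.5
t: 6.4
ee_pos: [444.1, 271.7, 192.7]
orientation: [-2.982, -0.987, 0.001]
ft_force: [-0.3, -0.1, -1.0]
width: 60.0
t 6.4 pos [444.1 271.7 192.7] az 36.6 q [ 0.53  0.31  1.88  0.    0.95 -0.11] w 60.0 F [-0.3 -0.1 -1. ]
shift cm now [0.05 0.25 1.47] | after turn [-0.23  0.1   1.47] | turn deg [ -0.    0.  -78.4]
```

```bash
python3 - <<'E'
from h import *
im,d=viewer.get_image("side")
u,v=proj("side",(446,270,150)).astype(int); print(u,v)
cv2.imwrite("pics/s4.png",cv2.resize(im[v-68:v+67,u-90:u+90,::-1],(800,600),interpolation=cv2.INTER_CUBIC))
E
```

```text
245 193
```

View pics/s4.png

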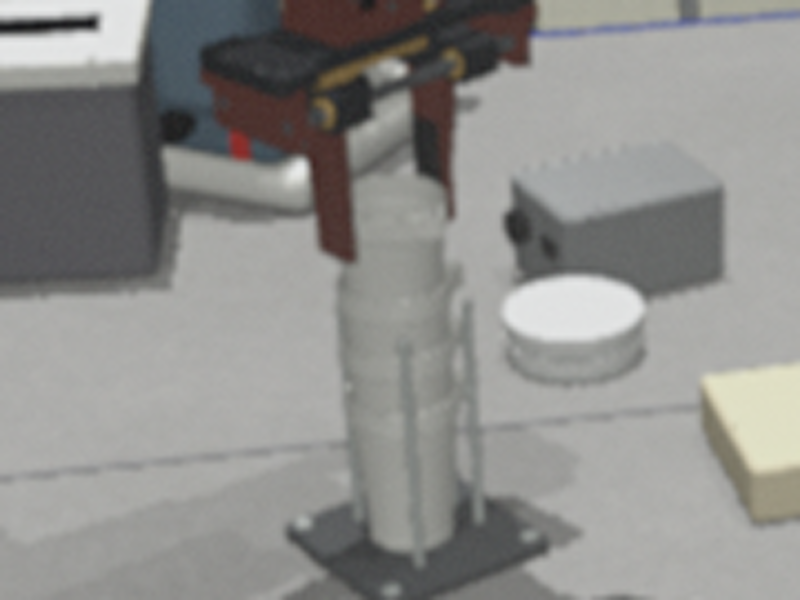

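The foot is out and the top beaker is up about 14 mm. The lower three still stand on the plate (foot at (410,545)). Lifting clear.

```bash
python3 -m inch '[{"tx":0,"ty":0,"tz":-0.6,"ax":0,"ay":0,"az":2,"jaw":0.4},{"tx":0,"ty":0,"tz":-1,"ax":0,"ay":0,"az":2,"jaw":0.4},{"tx":0,"ty":0,"tz":-1.2,"ax":0,"ay":0,"az":2,"jaw":0.4},{"tx":0,"ty":0,"tz":-1.2,"ax":0,"ay":0,"az":2,"jaw":0.4},{"tx":0,"ty":0,"tz":-1.2,"ax":0,"ay":0,"az":2,"jaw":0.4},{"tx":0,"ty":0,"tz":-1.2,"ax":0,"ay":0,"az":2,"jaw":0.4},{"tx":0,"ty":0,"tz":-1.0,"ax":0,"ay":0,"az":2,"jaw":0.4},{"tx":0,"ty":0,"tz":-0.6,"ax":0,"ay":0,"az":2,"jaw":0.4},{"tx":0,"ty":0,"tz":0,"ax":0,"ay":0,"az":1.6,"jaw":0.4},{"tx":0,"ty":0,"tz":0,"ax":0,"ay":0,"az":0,"jaw":0.4}]'; python3 go.py 565 -60 272 19
```

```text
t: 7.7
ee_pos: [444.2, 271.6, 272.6]
orientation: [3.098, 0.522, -0.001]
ft_force: [-0.6, -0.1, -1.0]
width: 60.2
t 7.7 pos [444.2 271.6 272.6] az 19.1 q [ 0.53  0.21  1.81 -0.    1.12  0.19] w 60.2 F [-0.6 -0.1 -1. ]
shift cm now [ 0.53 35.28  0.07] | after turn [ 0.62 35.28  0.06] | turn deg [0.  0.  0.1]
```

```bash
python3 -m inch '[{"tx":0.05,"ty":1.5,"tz":0,"ax":0,"ay":0,"az":0,"jaw":0.4},{"tx":0.05,"ty":3,"tz":0,"ax":0,"ay":0,"az":0,"jaw":0.4},{"tx":0.05,"ty":3.4,"tz":0,"ax":0,"ay":0,"az":0,"jaw":0.4},{"tx":0.05,"ty":3.4,"tz":0,"ax":0,"ay":0,"az":0,"jaw":0.4},{"tx":0.05,"ty":3.4,"tz":0,"ax":0,"ay":0,"az":0,"jaw":0.4},{"tx":0.05,"ty":3.4,"tz":0,"ax":0,"ay":0,"az":0,"jaw":0.4},{"tx":0.05,"ty":3.4,"tz":0,"ax":0,"ay":0,"az":0,"jaw":0.4},{"tx":0.05,"ty":3.4,"tz":0,"ax":0,"ay":0,"az":0,"jaw":0.4},{"tx":0.05,"ty":3.4,"tz":0,"ax":0,"ay":0,"az":0,"jaw":0.4},{"tx":0.05,"ty":3,"tz":0,"ax":0,"ay":0,"az":0,"jaw":0.4},{"tx":0.05,"ty":2.5,"tz":0,"ax":0,"ay":0,"az":0,"jaw":0.4},{"tx":0.05,"ty":1.5,"tz":0,"ax":0,"ay":0,"az":0,"jaw":0.4}]'; python3 -m inch '[{"tx":0,"ty":0,"tz":2,"ax":0,"ay":0,"az":0,"jaw":0.4},{"tx":0,"ty":0,"tz":2.5,"ax":0,"ay":0,"az":0,"jaw":0.4},{"tx":0,"ty":0,"tz":2.5,"ax":0,"ay":0,"az":0,"jaw":0.4},{"tx":0,"ty":0,"tz":2.5,"ax":0,"ay":0,"az":0,"jaw":0.4},{"tx":0,"ty":0,"tz":2.5,"ax":0,"ay":0,"az":0,"jaw":0.4},{"tx":0,"ty":0,"tz":2.5,"ax":0,"ay":0,"az":0,"jaw":0.4},{"tx":0,"ty":0,"tz":2.0,"ax":0,"ay":0,"az":0,"jaw":0.4},{"tx":0,"ty":0,"tz":1.0,"ax":0,"ay":0,"az":0,"jaw":0.4},{"tx":0,"ty":0,"tz":0,"ax":0,"ay":0,"az":0,"jaw":0.4}]'; python3 go.py 565 -60 71 19
python3 - <<'E'
from h import *
im,d=viewer.get_image("side"); W=cloud("side",d); np.save("s5.npy",d)
w=W.reshape(-1,3)
for n in("side",):
  for m in masks_of(n,"beaker")[:2]:
    q=W[m["pixels"]]; q=q[~np.isnan(q[:,0])]; print(m["score"],m["location"],np.percentile(q,[2,50,98],axis=0).round())
u,v=proj("side",(565,-60,60)).astype(int); print(u,v)
cv2.imwrite("pics/s5.png",cv2.resize(im[v-68:v+67,u-90:u+90,::-1],(800,600),interpolation=cv2.INTER_CUBIC))
E
```

```text
t: 9.2
ee_pos: [566.0, -61.6, 272.6]
orientation: [-3.098, -0.521, 0.001]
ft_force: [0.1, 0.7, -0.3]
width: 60.4
t: 10.32
ee_pos: [565.6, -59.8, 97.5]
orientation: [-3.097, -0.523, 0.002]
ft_force: [0.7, 0.4, -0.2]
width: 60.1
t 10.32 pos [565.6 -59.8  97.5] az 19.2 q [-0.13  0.52  1.83  0.    0.8  -0.46] w 60.1 F [ 0.7  0.4 -0.2]
shift cm now [-0.06  0.    2.65] | after turn [-0.06  0.    2.65] | turn deg [-0.   0.1  0.2]
0.93 [321.7, 289.5] [[537. -96.  31.]
 [562. -81.  93.]
 [592. -28. 122.]]
323 297
```

View pics/s5.png

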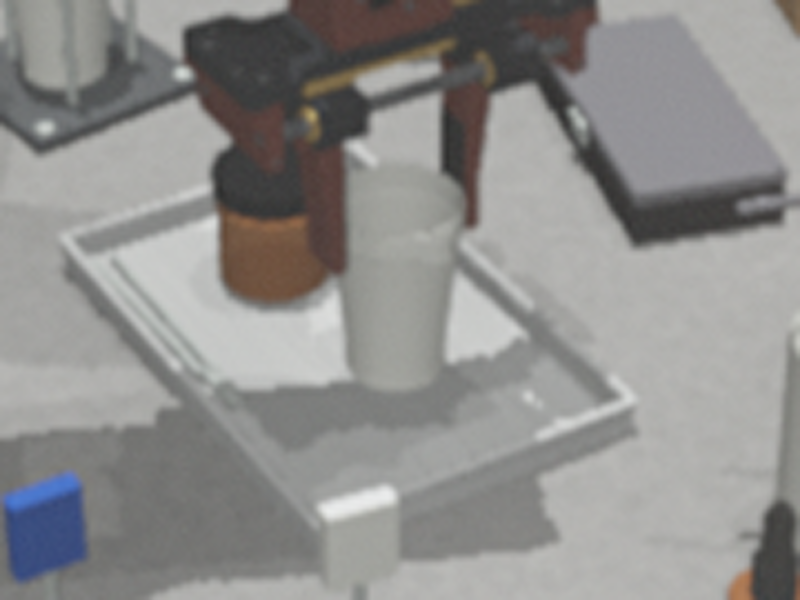

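The beaker hangs upright above the free half, foot at (395,375) and spout towards the camera. Lowering it gently to contact.

```bash
python3 -m inch '[{"tx":0,"ty":0,"tz":0.8,"ax":0,"ay":0,"az":0,"jaw":0.4},{"tx":0,"ty":0,"tz":0.8,"ax":0,"ay":0,"az":0,"jaw":0.4},{"tx":0,"ty":0,"tz":0.4,"ax":0,"ay":0,"az":0,"jaw":0.4},{"tx":0,"ty":0,"tz":0.2,"ax":0,"ay":0,"az":0,"jaw":0.4},{"tx":0,"ty":0,"tz":0.1,"ax":0,"ay":0,"az":0,"jaw":0.4},{"tx":0,"ty":0,"tz":0,"ax":0,"ay":0,"az":0,"jaw":0.4}]';python3 -m inch '[{"tx":0,"ty":0,"tz":0.1,"ax":0,"ay":0,"az":0,"jaw":0.4},{"tx":0,"ty":0,"tz":0.1,"ax":0,"ay":0,"az":0,"jaw":0.4}]'; python3 -m inch '[{"tx":0,"ty":0,"tz":0.1,"ax":0,"ay":0,"az":0,"jaw":0.4},{"tx":0,"ty":0,"tz":0,"ax":0,"ay":0,"az":0,"jaw":0.4}]'
```

```text
t: 11.18
ee_pos: [566.1, -59.8, 75.0]
orientation: [3.098, 0.523, 0.0]
ft_force: [-0.3, -0.4, -0.3]
width: 60.1
t: 11.42
ee_pos: [566.1, -59.8, 73.0]
orientation: [3.098, 0.523, 0.0]
ft_force: [0.6, 0.7, -0.1]
width: 60.2
t: 11.68
ee_pos: [566.0, -59.8, 71.9]
orientation: [-3.098, -0.523, 0.0]
ft_force: [-0.8, 0.2, -1.1]
width: 60.2
```

```bash
python3 -m inch '[{"tx":0,"ty":0,"tz":0.1,"ax":0,"ay":0,"az":0,"jaw":0.4},{"tx":0,"ty":0,"tz":0,"ax":0,"ay":0,"az":0,"jaw":0.4}]';python3 -m inch '[{"tx":0,"ty":0,"tz":0.1,"ax":0,"ay":0,"az":0,"jaw":0.4},{"tx":0,"ty":0,"tz":0,"ax":0,"ay":0,"az":0,"jaw":0.4}]'; python3 - <<'E'
from h import *
im,d=viewer.get_image("side"); W=cloud("side",d)
w=W.reshape(-1,3); w=w[np.hypot(w[:,0]-566,w[:,1]+60)<36]; print(np.nanmin(w,0),np.percentile(w[w[:,1]<-70][:,2],[1,5,95,99]))
E
```

```text
t: 11.92
ee_pos: [566.0, -59.8, 70.9]
orientation: [3.098, 0.523, -0.0]
ft_force: [0.4, -0.3, -0.8]
width: 60.2
t: 12.18
ee_pos: [566.1, -59.9, 70.9]
orientation: [3.098, 0.523, 0.0]
ft_force: [-3.3, -0.1, 7.9]
width: 60.3
[ 5.30608935e+02 -9.59214536e+01 -1.61032832e-01] [  3.14874147   5.87108225 308.26219162 354.39821616]
```

Contact at TCP z 70.9 (7.9 N up, as expected for a 4 mm floor). Releasing slowly, then retreating upward.

```bash
python3 -m inch '[{"tx":0,"ty":0,"tz":-0.05,"ax":0,"ay":0,"az":0,"jaw":0.72},{"tx":0,"ty":0,"tz":0,"ax":0,"ay":0,"az":0,"jaw":0.8},{"tx":0,"ty":0,"tz":0,"ax":0,"ay":0,"az":0,"jaw":0.9},{"tx":0,"ty":0,"tz":0,"ax":0,"ay":0,"az":0,"jaw":1},{"tx":0,"ty":0,"tz":0,"ax":0,"ay":0,"az":0,"jaw":1},{"tx":0,"ty":0,"tz":0,"ax":0,"ay":0,"az":0,"jaw":1},{"tx":0,"ty":0,"tz":-1,"ax":0,"ay":0,"az":0,"jaw":1},{"tx":0,"ty":0,"tz":-2,"ax":0,"ay":0,"az":0,"jaw":1},{"tx":0,"ty":0,"tz":-3,"ax":0,"ay":0,"az":0,"jaw":1},{"tx":0,"ty":0,"tz":-4,"ax":0,"ay":0,"az":0,"jaw":1},{"tx":0,"ty":0,"tz":-4,"ax":0,"ay":0,"az":0,"jaw":1},{"tx":0,"ty":0,"tz":-3,"ax":0,"ay":0,"az":0,"jaw":1}]'
python3 - <<'E'
from h import *
from scipy.optimize import least_squares
im,d=viewer.get_image("side"); W=cloud("side",d); w=W.reshape(-1,3)
cv2.imwrite("pics/s6.png",im[:,:,::-1])
b=w[(np.hypot(w[:,0]-566,w[:,1]+60)<45)&(w[:,2]<100)]
for z0 in (20,40,60,80):
    r=b[(abs(b[:,2]-z0)<4)&(b[:,1]<-65)]; R=23.5+max(0,z0-12)/62*6
    print(z0,len(r),least_squares(lambda q:np.hypot(r[:,0]-q[0],r[:,1]-q[1])-R,(566,-60),loss='soft_l1').x.round(1))
r=b[b[:,2]>86]; print("rim",r[:,:2].min(0).round(),r[:,:2].max(0).round(),r[:,2].max().round(1))
# rack plate face line, both cameras
p=w[(abs(w[:,0]-501)<25)&(abs(w[:,1]+290)<30)&(w[:,2]>112)&(w[:,2]<138)]
vx=cv2.fitLine(p[:,:2].astype(np.float32),cv2.DIST_HUBER,0,.01,.01).ravel(); print("plate face az",np.degrees(np.arctan2(vx[1],vx[0])).round(1),vx[2:].round(1),len(p))
im,d=viewer.get_image("top"); t=cloud("top",d).reshape(-1,3)
p=t[(abs(t[:,0]-501)<30)&(abs(t[:,1]+290)<30)&(t[:,2]>130)&(t[:,2]<155)]; print("top plate",len(p),p.mean(0).round(1),cv2.minAreaRect(p[:,:2].astype(np.float32)))
r=t[(np.hypot(t[:,0]-566,t[:,1]+60)<45)&(t[:,2]>80)&(t[:,2]<100)]; print("top rim",len(r),r.min(0).round(),r.max(0).round())
E
python3 go.py 501 -290 200 -78
```

```text
t: 13.72
ee_pos: [566.4, -59.8, 243.2]
orientation: [3.097, 0.523, 0.004]
ft_force: [0.0, 0.1, -0.3]
width: 87.9
20 63 [561.8 -61.2]
40 66 [561.6 -61.1]
60 73 [561.9 -60.9]
80 59 [562.7 -62. ]
rim [ 531. -101.] [593. -29.] 98.6
plate face az 10.2 [ 499.7 -295.2] 214
top plate 59 [ 503.5 -287.9  141.6] ((503.12799072265625, -289.00872802734375), (29.42915916442871, 10.712818145751953), 10.752124786376953)
top rim 1 [536. -54.  88.] [536. -54.  88.]
t 13.82 pos [568.1 -60.  244.8] az 19.2 q [-0.13  0.32  1.74 -0.    1.08 -0.46] w 87.9 F [ 1.1 -0.4  0.2]
shift cm now [-13.92  19.5    4.45] | after turn [21.1  11.35  4.48] | turn deg [-0.2 -0.4 97.2]
```

View pics/s6.png

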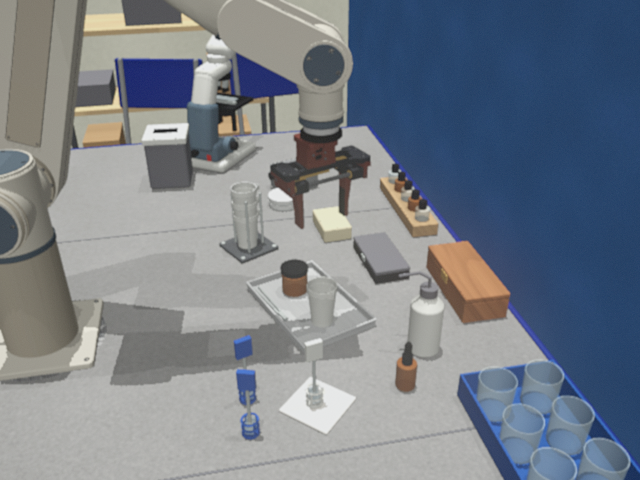

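The beaker stands upright in the tray at (322,303), let go, with jar and forceps undisturbed. The stack sits in the stand at (247,225) and the white rack on the tile at (314,375). Next I turn for the rack's grip plate.

```bash
python3 -m inch '[{"tx":0,"ty":0,"tz":0,"ax":0,"ay":0,"az":9.9,"jaw":1},{"tx":0,"ty":0,"tz":0,"ax":0,"ay":0,"az":9.9,"jaw":1},{"tx":0,"ty":0,"tz":0,"ax":0,"ay":0,"az":9.9,"jaw":1},{"tx":0,"ty":0,"tz":0,"ax":0,"ay":0,"az":9.9,"jaw":1},{"tx":0,"ty":0,"tz":0,"ax":0,"ay":0,"az":9.9,"jaw":1},{"tx":0,"ty":0,"tz":0,"ax":0,"ay":0,"az":9.9,"jaw":1},{"tx":0,"ty":0,"tz":0,"ax":0,"ay":0,"az":9.9,"jaw":1},{"tx":0,"ty":0,"tz":0,"ax":0,"ay":0,"az":9.9,"jaw":1},{"tx":0,"ty":0,"tz":0,"ax":0,"ay":0,"az":9.9,"jaw":1},{"tx":0,"ty":0,"tz":0,"ax":0,"ay":0,"az":9.9,"jaw":1}]'; python3 go.py 502 -289 200 -79.5
```

```text
t: 15.08
ee_pos: [565.3, -59.7, 239.5]
orientation: [2.403, -2.022, -0.002]
ft_force: [0.5, 0.5, -0.2]
width: 87.7
t 15.07 pos [565.3 -59.7 239.5] az -80.2 q [-0.13  0.32  1.74 -0.    1.08  1.27] w 87.7 F [ 0.5  0.5 -0.2]
shift cm now [21.52 10.15  3.95] | after turn [21.4  10.41  3.95] | turn deg [ 0.1  0.  -0.7]
```

```bash
python3 -m inch '[{"tx":1.5,"ty":0.75,"tz":0,"ax":0,"ay":0,"az":0,"jaw":1},{"tx":3,"ty":1.45,"tz":0,"ax":0,"ay":0,"az":0,"jaw":1},{"tx":3.5,"ty":1.7,"tz":0,"ax":0,"ay":0,"az":0,"jaw":1},{"tx":4,"ty":1.9,"tz":0,"ax":0,"ay":0,"az":0,"jaw":1},{"tx":4,"ty":1.8,"tz":1,"ax":0,"ay":0,"az":0,"jaw":1},{"tx":3.5,"ty":1.6,"tz":1.5,"ax":0,"ay":0,"az":0,"jaw":1},{"tx":2,"ty":0.95,"tz":1.5,"ax":0,"ay":0,"az":0,"jaw":1},{"tx":0,"ty":0,"tz":2,"ax":0,"ay":0,"az":0,"jaw":1},{"tx":0,"ty":0,"tz":2,"ax":0,"ay":0,"az":0,"jaw":1},{"tx":0,"ty":0,"tz":0,"ax":0,"ay":0,"az":0,"jaw":1}]'; python3 go.py 502 -289 108 -79.5
python3 - <<'E'
from h import *
im,d=viewer.get_image("side")
u,v=proj("side",(502,-289,130)).astype(int); print(u,v)
cv2.imwrite("pics/s7.png",cv2.resize(im[v-68:v+67,u-90:u+90,::-1],(800,600),interpolation=cv2.INTER_CUBIC))
E
```

```text
t: 16.32
ee_pos: [502.6, -288.7, 158.5]
orientation: [2.411, -2.014, -0.006]
ft_force: [0.0, 1.0, -0.3]
width: 87.7
t 16.32 pos [ 502.6 -288.7  158.5] az -79.7 q [-0.54  0.44  1.78  0.    0.93  0.85] w 87.7 F [ 0.   1.  -0.3]
shift cm now [0.04 0.05 5.05] | after turn [0.02 0.07 5.05] | turn deg [ 0.2  0.2 -0.2]
314 346
```

View pics/s7.png

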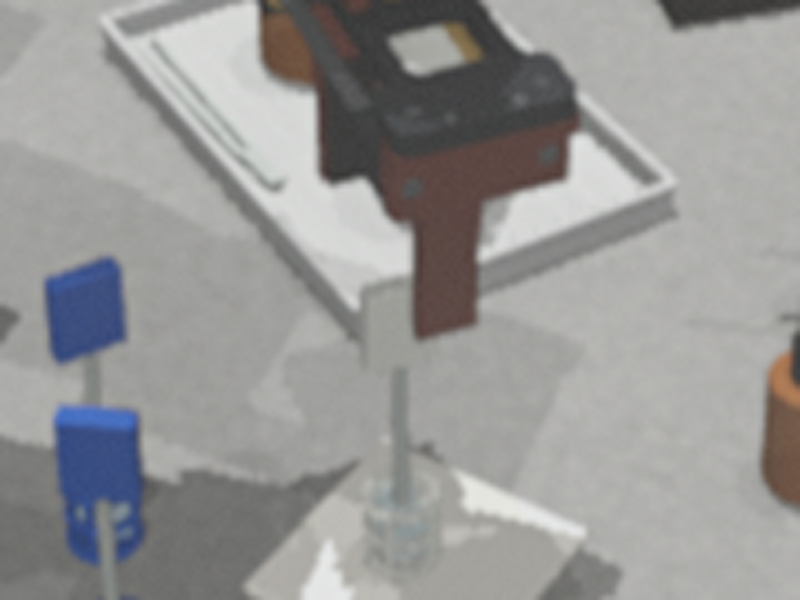

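The front finger at (445,330) is right of the plate centre at (392,325), which may be just perspective. I'll check by projection.

```bash
python3 - <<'E'
from h import *
u0=np.array([314-90,346-68]); f=lambda p:((proj("side",p)-u0)*4.444).round()
print("finger tip expect outer",f((502.6+10,-288.7-57,158.5)),"plate expect centre",f((502,-289,125)), "plate from side fit",f((498.8,-290.3,125)))
E
```

```text
finger tip expect outer [462. 342.] plate expect centre [402. 316.] plate from side fit [395. 320.]
```

Consistent to within a few mm (the side view is biased about −4 mm in x). The plate is 30 mm wide, so I go down and grip.

```bash
python3 -m inch '[{"tx":0,"ty":0,"tz":1.5,"ax":0,"ay":0,"az":0,"jaw":1},{"tx":0,"ty":0,"tz":1.5,"ax":0,"ay":0,"az":0,"jaw":1},{"tx":0,"ty":0,"tz":1.2,"ax":0,"ay":0,"az":0,"jaw":1},{"tx":0,"ty":0,"tz":0.8,"ax":0,"ay":0,"az":0,"jaw":1},{"tx":0,"ty":0,"tz":0,"ax":0,"ay":0,"az":0,"jaw":0.4},{"tx":0,"ty":0,"tz":0,"ax":0,"ay":0,"az":0,"jaw":0.3},{"tx":0,"ty":0,"tz":0,"ax":0,"ay":0,"az":0,"jaw":0.25},{"tx":0,"ty":0,"tz":0,"ax":0,"ay":0,"az":0,"jaw":0.2},{"tx":0,"ty":0,"tz":0,"ax":0,"ay":0,"az":0,"jaw":0.15},{"tx":0,"ty":0,"tz":0,"ax":0,"ay":0,"az":0,"jaw":0.1},{"tx":0,"ty":0,"tz":0,"ax":0,"ay":0,"az":0,"jaw":0.05},{"tx":0,"ty":0,"tz":0,"ax":0,"ay":0,"az":0,"jaw":0}]'; python3 -m inch '[{"tx":0,"ty":0,"tz":0,"ax":0,"ay":0,"az":0,"jaw":0},{"tx":0,"ty":0,"tz":0,"ax":0,"ay":0,"az":0,"jaw":0},{"tx":0,"ty":0,"tz":0,"ax":0,"ay":0,"az":0,"jaw":0}]'; python3 go.py 565.5 -60 270 -79.5
```

```text
t: 17.88
ee_pos: [504.0, -289.3, 110.5]
orientation: [2.409, -2.016, -0.0]
ft_force: [0.3, -0.3, 0.2]
width: 11.0
t: 18.25
ee_pos: [504.0, -289.3, 110.4]
orientation: [2.41, -2.016, -0.0]
ft_force: [0.7, -0.1, -0.9]
width: 10.0
t 18.25 pos [ 504.  -289.3  110.4] az -79.8 q [-0.54  0.51  1.8   0.    0.83  0.85] w 10.0 F [ 0.7 -0.1 -0.9]
shift cm now [-21.48 -10.1  -15.96] | after turn [-21.42 -10.22 -15.96] | turn deg [ 0.   0.  -0.3]
```

Gripped (width 10.0 mm). Lift, then go above the beaker.

```bash
python3 -m inch '[{"tx":0,"ty":0,"tz":-0.8,"ax":0,"ay":0,"az":0,"jaw":0},{"tx":0,"ty":0,"tz":-1.5,"ax":0,"ay":0,"az":0,"jaw":0},{"tx":0,"ty":0,"tz":-2.2,"ax":0,"ay":0,"az":0,"jaw":0},{"tx":0,"ty":0,"tz":-2.5,"ax":0,"ay":0,"az":0,"jaw":0},{"tx":0,"ty":0,"tz":-2.5,"ax":0,"ay":0,"az":0,"jaw":0},{"tx":0,"ty":0,"tz":-1.7,"ax":0,"ay":0,"az":0,"jaw":0},{"tx":0,"ty":0,"tz":-0.8,"ax":0,"ay":0,"az":0,"jaw":0}]'; python3 -m inch '[{"tx":-1,"ty":-0.45,"tz":0,"ax":0,"ay":0,"az":0,"jaw":0},{"tx":-2,"ty":-1,"tz":0,"ax":0,"ay":0,"az":0,"jaw":0},{"tx":-2.5,"ty":-1.25,"tz":0,"ax":0,"ay":0,"az":0,"jaw":0},{"tx":-2.5,"ty":-1.25,"tz":0,"ax":0,"ay":0,"az":0,"jaw":0},{"tx":-2.5,"ty":-1.25,"tz":0,"ax":0,"ay":0,"az":0,"jaw":0},{"tx":-2.5,"ty":-1.25,"tz":0,"ax":0,"ay":0,"az":0,"jaw":0},{"tx":-2.5,"ty":-1.2,"tz":0,"ax":0,"ay":0,"az":0,"jaw":0},{"tx":-2.5,"ty":-1.15,"tz":0,"ax":0,"ay":0,"az":0,"jaw":0},{"tx":-2,"ty":-0.9,"tz":0,"ax":0,"ay":0,"az":0,"jaw":0},{"tx":-1.4,"ty":-0.5,"tz":0,"ax":0,"ay":0,"az":0,"jaw":0},{"tx":0,"ty":0,"tz":0,"ax":0,"ay":0,"az":0,"jaw":0},{"tx":0,"ty":0,"tz":0,"ax":0,"ay":0,"az":0,"jaw":0}]'; python3 go.py 566.5 -60 200 -79.5
cat > chk.py <<'E'
from h import *
from scipy.optimize import least_squares
im,d=viewer.get_image("side"); w=cloud("side",d).reshape(-1,3); np.save("chk.npy",d); cv2.imwrite("pics/chk.png",im[:,:,::-1])
o=get_obs(); zr=o['ee_pos'][2]-104.4
fit=lambda r,R,c:least_squares(lambda q:np.hypot(r[:,0]-q[0],r[:,1]-q[1])-R,c,loss='soft_l1').x.round(1)
b=w[(np.hypot(w[:,0]-564,w[:,1]+60)<42)]
for z0 in (20,40,60,80):
    r=b[(abs(b[:,2]-z0)<4)&(b[:,1]<-65)]; print("beaker",z0,len(r),fit(r,23.5+max(0,z0-12)/62*6,(564,-60)))
r=b[(b[:,2]>zr+1)&(b[:,2]<zr+31)&(b[:,2]>100)&(np.hypot(b[:,0]-564,b[:,1]+60)<30)]
if len(r)>10: print("carrier zr",zr.round(),len(r),fit(r,16,(564,-60)),r.min(0).round(),r.max(0).round())
r=b[(b[:,2]>zr+38)&(b[:,2]<zr+80)&(b[:,2]>100)&(np.hypot(b[:,0]-564,b[:,1]+60)<20)]
if len(r): print("rod",len(r),np.median(r,0).round(1))
E
python3 chk.py
```

```text
t: 19.12
ee_pos: [504.4, -289.5, 232.0]
orientation: [-2.409, 2.016, -0.003]
ft_force: [-0.5, -0.3, -1.0]
width: 9.8
t: 20.62
ee_pos: [566.4, -61.0, 230.2]
orientation: [2.409, -2.016, -0.001]
ft_force: [-0.9, 0.0, -0.5]
width: 9.9
t 20.62 pos [566.4 -61.  230.2] az -79.8 q [-0.13  0.33  1.75 -0.    1.06  1.27] w 9.9 F [-0.9  0.  -0.5]
shift cm now [-0.09 -0.03  3.02] | after turn [-0.09 -0.03  3.02] | turn deg [ 0.  -0.  -0.3]
beaker 20 59 [562.  -60.7]
beaker 40 69 [562. -61.]
beaker 60 75 [562.7 -61.1]
beaker 80 60 [562.3 -62. ]
carrier zr 126.0 220 [562.7 -58.3] [546. -79. 127.] [578. -49. 157.]
rod 70 [561.3 -61.9 184.8]
```

Rack and beaker axes coincide within about 1–2 mm in the same view (rod (561,−60), beaker (562,−61)), so I lower it.

```bash
python3 -m inch '[{"tx":0,"ty":0,"tz":1,"ax":0,"ay":0,"az":0,"jaw":0},{"tx":0,"ty":0,"tz":1.2,"ax":0,"ay":0,"az":0,"jaw":0},{"tx":0,"ty":0,"tz":1.2,"ax":0,"ay":0,"az":0,"jaw":0},{"tx":0,"ty":0,"tz":1.0,"ax":0,"ay":0,"az":0,"jaw":0},{"tx":0,"ty":0,"tz":1.0,"ax":0,"ay":0,"az":0,"jaw":0},{"tx":0,"ty":0,"tz":1,"ax":0,"ay":0,"az":0,"jaw":0},{"tx":0,"ty":0,"tz":0,"ax":0,"ay":0,"az":0,"jaw":0}]'; python3 -m inch '[{"tx":0,"ty":0,"tz":0.8,"ax":0,"ay":0,"az":0,"jaw":0},{"tx":0,"ty":0,"tz":0.8,"ax":0,"ay":0,"az":0,"jaw":0},{"tx":0,"ty":0,"tz":0.8,"ax":0,"ay":0,"az":0,"jaw":0},{"tx":0,"ty":0,"tz":0.6,"ax":0,"ay":0,"az":0,"jaw":0},{"tx":0,"ty":0,"tz":0.5,"ax":0,"ay":0,"az":0,"jaw":0},{"tx":0,"ty":0,"tz":0.4,"ax":0,"ay":0,"az":0,"jaw":0},{"tx":0,"ty":0,"tz":0,"ax":0,"ay":0,"az":0,"jaw":0}]'; python3 chk.py
```

```text
t: 21.55
ee_pos: [566.1, -60.6, 165.5]
orientation: [2.409, -2.015, -0.002]
ft_force: [0.6, 0.4, -1.1]
width: 9.8
t: 22.42
ee_pos: [566.5, -60.6, 127.2]
orientation: [2.409, -2.016, -0.001]
ft_force: [-0.7, -0.3, -1.5]
width: 9.9
beaker 20 61 [561.8 -60.8]
beaker 40 69 [561.9 -61.1]
beaker 60 74 [561.9 -60.8]
beaker 80 71 [562.3 -61.6]
rod 3 [563.5 -63.1 101. ]
```

No contact and the beaker is unmoved, with about 8 mm to go.

```bash
python3 -m inch '[{"tx":0,"ty":0,"tz":0.3,"ax":0,"ay":0,"az":0,"jaw":0},{"tx":0,"ty":0,"tz":0.2,"ax":0,"ay":0,"az":0,"jaw":0},{"tx":0,"ty":0,"tz":0.1,"ax":0,"ay":0,"az":0,"jaw":0},{"tx":0,"ty":0,"tz":0,"ax":0,"ay":0,"az":0,"jaw":0}]'; python3 -m inch '[{"tx":0,"ty":0,"tz":0.1,"ax":0,"ay":0,"az":0,"jaw":0},{"tx":0,"ty":0,"tz":0,"ax":0,"ay":0,"az":0,"jaw":0}]'; python3 -m inch '[{"tx":0,"ty":0,"tz":0.1,"ax":0,"ay":0,"az":0,"jaw":0},{"tx":0,"ty":0,"tz":0,"ax":0,"ay":0,"az":0,"jaw":0}]'
```

```text
t: 22.98
ee_pos: [566.6, -60.7, 121.4]
orientation: [2.409, -2.016, -0.0]
ft_force: [-0.6, -0.1, -0.7]
width: 9.8
t: 23.22
ee_pos: [566.7, -60.7, 120.4]
orientation: [2.409, -2.016, -0.0]
ft_force: [0.5, 1.2, -1.3]
width: 9.9
t: 23.48
ee_pos: [566.7, -60.6, 119.4]
orientation: [2.409, -2.016, -0.0]
ft_force: [-0.6, 1.1, -0.5]
width: 10.0
```

```bash
python3 -m inch '[{"tx":0,"ty":0,"tz":0.1,"ax":0,"ay":0,"az":0,"jaw":0},{"tx":0,"ty":0,"tz":0,"ax":0,"ay":0,"az":0,"jaw":0}]'; python3 -m inch '[{"tx":0,"ty":0,"tz":0.05,"ax":0,"ay":0,"az":0,"jaw":0},{"tx":0,"ty":0,"tz":0,"ax":0,"ay":0,"az":0,"jaw":0}]'
```

```text
t: 23.72
ee_pos: [566.9, -60.7, 119.4]
orientation: [-2.409, 2.016, -0.0]
ft_force: [-3.2, 0.5, 7.3]
width: 10.0
t: 23.98
ee_pos: [566.9, -60.7, 119.4]
orientation: [-2.409, 2.016, -0.001]
ft_force: [-4.2, 0.2, 11.9]
width: 9.9
```

Seated at TCP z 119.4, exactly the predicted height. Relieve the push, open and withdraw.

```bash
python3 -m inch '[{"tx":0,"ty":0,"tz":-0.12,"ax":0,"ay":0,"az":0,"jaw":0},{"tx":0,"ty":0,"tz":0,"ax":0,"ay":0,"az":0,"jaw":0.15},{"tx":0,"ty":0,"tz":0,"ax":0,"ay":0,"az":0,"jaw":0.25},{"tx":0,"ty":0,"tz":0,"ax":0,"ay":0,"az":0,"jaw":0.35},{"tx":0,"ty":0,"tz":0,"ax":0,"ay":0,"az":0,"jaw":0.5},{"tx":0,"ty":0,"tz":0,"ax":0,"ay":0,"az":0,"jaw":0.6},{"tx":0,"ty":0,"tz":-0.5,"ax":0,"ay":0,"az":0,"jaw":0.6},{"tx":0,"ty":0,"tz":-1.5,"ax":0,"ay":0,"az":0,"jaw":0.6},{"tx":0,"ty":0,"tz":-3,"ax":0,"ay":0,"az":0,"jaw":0.6},{"tx":0,"ty":0,"tz":-3,"ax":0,"ay":0,"az":0,"jaw":0.6},{"tx":0,"ty":0,"tz":-3,"ax":0,"ay":0,"az":0,"jaw":0.6},{"tx":0,"ty":0,"tz":-1,"ax":0,"ay":0,"az":0,"jaw":0.6}]'; python3 chk.py; python3 - <<'E'
from h import *
w=cloud("side",np.load("chk.npy")).reshape(-1,3)
p=w[(np.hypot(w[:,0]-563,w[:,1]+60)<25)&(w[:,2]>100)&(w[:,2]<165)]
for a,b in((97,114),(116,135),(135,160)):
    q=p[(p[:,2]>a)&(p[:,2]<b)]; print(a,len(q),np.median(q,0).round(1),q[:,2].max().round(1))
im=cv2.imread("pics/chk.png"); cv2.imwrite("pics/end.png",cv2.resize(im[150:390,190:510],(800,600),interpolation=cv2.INTER_CUBIC))
E
```

```text
t: 25.48
ee_pos: [567.8, -60.8, 242.0]
orientation: [-2.408, 2.014, -0.006]
ft_force: [0.4, 0.2, 0.8]
width: 52.9
beaker 20 61 [562.2 -60.7]
beaker 40 74 [562.2 -60.9]
beaker 60 77 [562.1 -60.6]
beaker 80 70 [562.4 -61.7]
carrier zr 138.0 131 [559.8 -51.7] [548. -71. 139.] [577. -53. 158.]
97 21 [562.4 -62.6 106.1] 112.6
116 111 [561.5 -65.2 125.9] 134.9
135 154 [562.2 -65.  147.4] 157.5
```

View pics/end.png

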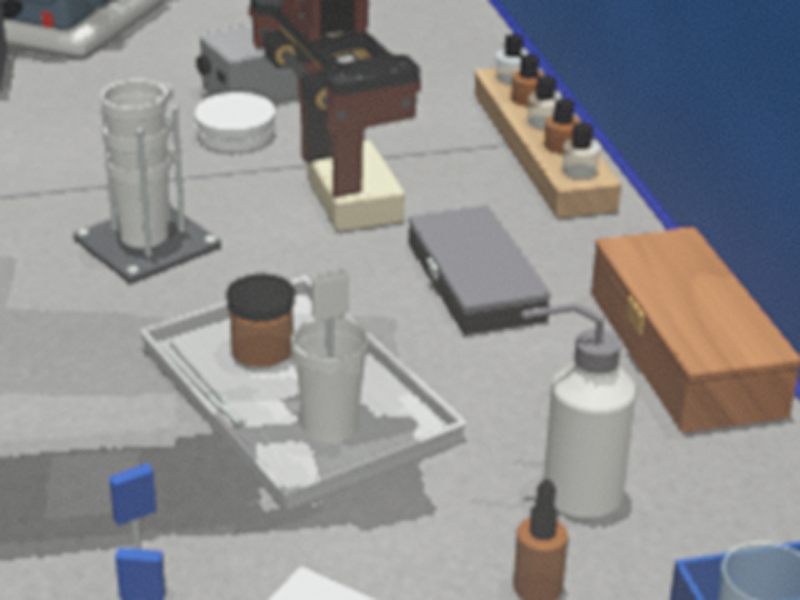

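The rack stands upright in the beaker (plate at (331,297), beaker foot at (330,430)). The plate top is about 155 mm, where 153 means seated. The stack is in its stand at (138,165), the bystanders are in place, and the gripper is clear.

```bash
python3 -m inch '[{"tx":0,"ty":0,"tz":0,"ax":0,"ay":0,"az":0,"jaw":0.6},{"tx":0,"ty":0,"tz":0,"ax":0,"ay":0,"az":0,"jaw":0.6}]'; python3 -c "from workcell import ctrl; print(ctrl.close_job())"
```

```text
t: 25.78
ee_pos: [565.9, -60.6, 237.9]
orientation: [2.409, -2.015, -0.003]
ft_force: [-0.9, -0.0, 0.8]
width: 52.8
the job is handed in; nothing more can be done
None
```

I freed the top beaker with a turn of about 78° over a 14 mm lift; the lower three beakers stayed down in the stand. I set it down gently, upright, in the free half of the drip tray, then lowered the white rack by its handle into it until it stood on the bottom. I handed the job in at about 26 s.

**Last checks:**
- **Beaker:** it stood upright; its axis, fitted at four heights, agreed within about 1 mm. The side camera put it about 4 mm off in x from where the gripper held it, so I aligned rack and beaker within that one view.
- **Rack:** it touched the beaker floor at the predicted height (TCP z 119.4 mm). Its plate stood upright near the beaker's axis, and its top read about 157 mm at most, against 153 mm expected, which is within depth noise.
- **Everything else:** in the last picture the stack stood on its plate, the bystanders in view were in place, and the gripper was well clear. I judged these by eye, without measuring how far anything had moved.

No check failed. An early move command was refused for its format, and nothing moved.

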